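# Weigh in the bronze yo-yo

### The job

The yo-yo has to go on the weighing scale, but a dip basket is standing on the scale's round plate. First hang the basket by its hook on the bare arm of the ring stand and let go so that it stays hanging at rest; then set the bronze yo-yo down gently, lying flat, in the middle of the round plate so that no part of its edge overhangs the plate. Leave the pad tin, bearing puller, hex key and soak cup where they are.

Things in the scene. Friction and masses are not known exactly. Their poses are not given: they have to be found in the camera images.
- basket_grip (a point): Grip point of the loose steel dip basket (120 g), which starts upright on the scale plate: middle of the flat upright black grip plate on top of its hook, 10 mm thick along x, 34 mm wide along y, its bottom 29 mm below and its top 18 mm above this point. The point is 160 mm above the pot's underside and 12 mm in +x from the pot's axis; the pot is 54 mm across, 40 mm high
- basket_saddle (a point): Underside of the hook's crest, 33 mm below basket_grip, where a bar along y should rest; same axes, z up. Two wires (6 mm thick, 16 mm apart in y) bend over the pot: upright part at x -38 mm, free lip at x +24 ending 35 mm below. The pot's rim is 87 mm below, so the bar must come in from +x through the 52 mm gap under the lip, then up. Weight lies to -x: freed, it swings 9 degrees
- hang_bar (a point): On the fixed steel ring stand: the hanging place, on the top line of its bare level arm, which is 10 mm thick, its top 155 mm above the counter. x points along the arm to the post, 95 mm away; the arm's free end is a 16 mm ball 57 mm away in -x
- stand: Fixed steel ring stand; origin at the foot of its 12 mm post, 265 mm tall. The bare arm runs to its -x. At x +65 mm a steel funnel, 92 mm across, sits in a ring, its rim 230 mm above the counter. Foot plate 10 mm thick, from x -50 to +110 mm, 100 mm wide
- plate_top (a point): Centre of the top face of the scale's round steel weighing plate: 74 mm across, 50 mm above the counter, z up. The fixed grey scale body below it (170 mm along x, 125 mm along y, 34 mm high) has its middle 20 mm in -x from the plate's centre
- yoyo_center (a point): Centre of the loose bronze yo-yo (130 g), lying flat, axle (z) upright: 60 mm across, 46 mm high, this point half-way up. Two straight rims 10 mm tall, 3 mm from top and bottom faces, a V groove between. It starts on a 3 mm thick black mat between the pad tin and the bearing puller, too close to both for a finger to go down there; the other two sides are free
- tin_center (a point): Centre of the green round pad tin, 64 mm across, 24 mm high, lying on the mat beside the yo-yo; not to be moved
- puller_center (a point): Middle of the chrome two-jaw bearing puller, lying on the mat on the other side of the yo-yo, 114 mm long along its y, 60 mm wide along x, 20 mm high, this point 10 mm above its underside; not to be moved
- hexkey_center (a point): Middle of the long leg of the L-shaped hex key, 100 mm long, 6 mm thick, short leg 30 mm, lying on the counter beside the scale; not to be moved
- cup_center (a point): Centre of the clear plastic soak cup, 64 mm across, 55 mm high, standing on the ring stand's foot under the funnel; not to be moved

How it is judged:
By the outcome, as a careful person would: the job done as asked, in the order asked, and still so for the second after the job is handed in, with the robot touching nothing.
It also fails if it takes over 72 s, if anything falls off the work surface, if the arm or the gripper's body presses on something with over 40 N, if the wrist force passes 120 N, or if a joint passes its speed limit or range.

### The arm

A 6-joint arm with a two-finger parallel gripper is mounted at the origin on the work surface. World frame = base frame: x ahead of the robot, y to its left, z up, the work surface at z = 0. Lengths are in mm, angles in rad, forces in N, time in s.
With the tool pointing down it reaches from about 275 to 1000 mm from the base axis. Payload 8.4 kg.
Tool frame: the origin (TCP) lies at the very end of the fingers, on their centre line; the grasp point (between the pads) lies 19 mm behind it (r.pinch_z is the distance from the TCP to the grasp point, in mm); z points along the fingers, y is the line along which they close (so a half turn about z gives the same grasp; the last joint's range is limited). The gripper opens to 85 mm and grips with 20 to 120 N. Pads are 22 mm wide; open, the fingers measure 114 mm over their backs; the gripper's body (76 mm by 85 mm) begins 54 mm behind the grasp point. The pads swing forward as they close: fully open they stand 13 mm farther back than shut.
Start: joints at [-1.147, 0.353, 1.633, -0, 1.155, -0.002], TCP at [258.155, -569.196, 231.281] pointing down, gripper open.
Joint ranges: [-2.63, 2.63], [-0.92, 2.1], [0.06, 2.66], [-1.3, 4.44], [0, 2.69], [-3.02, 3.02]. Speed limits (rad/s): [2.22, 2.22, 2.79, 3.14, 3.14, 3.14].

### API

Orientations are given as [roll, pitch, yaw] about the fixed x, y, z axes, in that order (R = Rz(yaw) Ry(pitch) Rx(roll)).
In Python, from rig import r gives the robot as it stands.
- The arm moves only by the tool carry_out, never from a script. Its argument "series" is a list of rows, each a list of 7 numbers: the turn, a rotation vector about the tool's x, y, z as a fraction of full scale, then the shift along the tool's x, y, z as a fraction of full scale, then the gripper command: -1 is fully open, 1 is shut, values between are in proportion. A call has 1 to 8 rows; each row is the pose to reach, as a shift and turn from the pose commanded when the call began, along the tool's axes at that moment, turning the shorter way round; what a row does not reach only later rows make up. Full scale, the value 1, is 0.25 m for a shift and pi rad for a turn. A row lasts 1/8 s, in which the tool goes at most 62.5 mm and 10.7 degrees, less where a joint would pass 70% of its speed; a pose out of reach is approached as far as the arm can. A call with a number of a shift or a turn outside -1 to 1 is refused whole. A call with a gripper value outside its range is refused whole. The fingers move at their own pace and stop on an object; "force" is the grip in N (left out, the last holds). Time passes only in rows, so rows that repeat a pose let the fingers close. It gives the time, the measured TCP pose, the force, the opening and the grip force at its end, in the units of the state.
- r.sense(): the state, without advancing time (a new reading comes with each control period).
- r.grab_frame(name): name is "scene" or "top"; returns the picture (480x640x3 uint8, red, green, blue); there is no depth.
- r.get_calibration(name): a dict with "K" (3x3 intrinsics, pixels), "pose" (4x4, takes a point from camera to world coordinates). Camera axes: x right, y up, looking along -z (the intrinsics and any distortion apply to the point x, -y, -z); pixel columns grow to the right and rows downward; lengths in mm; the calibration is good to about 2 mm. A picture is of the moment at which its call begins. get_calibration takes no time and is no camera call.
- r.sign_off(): hands the job in; it is judged then, once.
Trained networks look in the newest picture that a camera, given by its name, has taken for a name from the list of things; names that differ only in an ending like _2 or _b are one class to them, and where a whole thing is asked for, a point or a joint stands for the part that bears it (a point fixed in the world has none). Each returns a list of dicts, best first, with "score" (0 to 1); they miss things now and then, are a little off and sometimes report something else, mostly with a low value. They report only what shows in the picture. A call takes as long as a camera call.
- r.silhouettes(camera, label): "region" (480x640 bool, what is visible of it) and "position" ([row, column] in pixels, amid what is visible of it).
The state is a dict: "clock": time; "qpos": joint angles; "qvel": joint speeds; "joint_efforts": joint torques, N m; "eef_pos": TCP position; "tcp_rot": TCP orientation; "contact_force": force on the tool from outside, world axes, zero at the start; "wrist_torque": the same for the moment, N m; "opening": opening from 0.0 (shut) to 1.0 (fully open); "grasp_force": force on a finger pad.
Only numpy, scipy, OpenCV 4.12 (cv2) and the standard library are available. Lean on these libraries where they do the work, as an engineer would, in place of code of your own. Each camera call takes 0.05 s, during which the arm holds its last target. There are 200 camera calls.

## Working session

There is one attempt and no reset: what is moved stays moved. The work goes in short steps, Python scripts to look and compute and a tool call to move; the robot and the scene stay as the last step left them, time stands still between calls to the robot, and variables do not carry over. Pictures are saved under pics/ and viewed, at most 10 in all, crops included, and the job is handed in when it is done.

Besides the shell and the picture viewer there is one more tool, called in YAML: its name, and indented under it one key for each argument. carry_out: Moves the arm, as the interface text tells. Its arguments: {"type":"object","properties":{"series":{"type":"array"},"force":{"type":"number"}},"required":["series"]}

```bash
mkdir -p pics; ls; python3 - <<'E'
from rig import r
import cv2,numpy as np
for n in("scene","top"):
    im=r.grab_frame(n);cv2.imwrite(f"pics/{n}0.png",im[:,:,::-1])
    c=r.get_calibration(n);print(n,np.round(c["K"],1).tolist(),np.round(c["pose"],3).tolist(),[k for k in c])
    for l in["basket_grip","stand","plate_top","yoyo_center","tin_center","puller_center","hexkey_center","cup_center","hang_bar","basket_saddle"]:
        try:
            for d in r.silhouettes(n,l)[:2]:
                g=d["region"];ys,xs=np.where(g)
                print(l,round(d["score"],2),np.round(d["position"]),g.sum(),(xs.min(),xs.max(),ys.min(),ys.max()) if len(xs) else 0)
        except Exception as e: print(l,e)
s=r.sense();print({k:np.round(v,3).tolist() for k,v in s.items()})
E
```

```text
pics
scene [[533.4, 0.0, 328.8], [0.0, 533.4, 232.1], [0.0, 0.0, 1.0]] [[-0.831, -0.446, 0.333, 959.836], [0.557, -0.673, 0.487, 545.599], [0.008, 0.59, 0.807, 990.939], [0.0, 0.0, 0.0, 1.0]] ['K', 'pose']
basket_grip 0.91 [329. 421.] 1441 (np.int64(400), np.int64(446), np.int64(291), np.int64(358))
stand 0.76 [239. 278.] 5106 (np.int64(218), np.int64(359), np.int64(199), np.int64(309))
plate_top 0.87 [358. 427.] 4703 (np.int64(372), np.int64(475), np.int64(313), np.int64(394))
yoyo_center 0.94 [147. 284.] 514 (np.int64(272), np.int64(293), np.int64(133), np.int64(159))
tin_center 0.6 [167. 266.] 529 (np.int64(252), np.int64(278), np.int64(155), np.int64(179))
puller_center 0.96 [132. 307.] 591 (np.int64(282), np.int64(327), np.int64(119), np.int64(149))
puller_center 0.21 [357. 425.] 4811 (np.int64(372), np.int64(475), np.int64(312), np.int64(394))
hexkey_center 0.67 [410. 429.] 287 (np.int64(411), np.int64(458), np.int64(393), np.int64(430))
cup_center 0.91 [275. 249.] 887 (np.int64(237), np.int64(267), np.int64(258), np.int64(293))
hang_bar 0.95 [237. 262.] 5276 (np.int64(218), np
[... 1214 characters left out ...]
 np.int64(191), np.int64(231), np.int64(268))
cup_center 0.69 [198. 338.] 84 (np.int64(328), np.int64(348), np.int64(194), np.int64(203))
hang_bar 0.79 [204. 334.] 3006 (np.int64(309), np.int64(360), np.int64(158), np.int64(272))
basket_saddle 0.82 [254. 214.] 567 (np.int64(195), np.int64(229), np.int64(244), np.int64(268))
{'clock': 1.1, 'qpos': [-1.147, 0.353, 1.633, -0.0, 1.155, -0.002], 'qvel': [-0.002, 0.001, 0.0, -0.001, 0.001, -0.001], 'joint_efforts': [-0.001, -60.519, -34.244, 0.0, 0.001, 0.0], 'eef_pos': [258.139, -569.217, 231.303], 'tcp_rot': [3.142, 0.0, 0.426], 'contact_force': [0.025, 0.257, 0.62], 'wrist_torque': [-0.033, -0.045, -0.007], 'grasp_force': 0.0, 'opening': 0.997}
```

View pics/scene0.png

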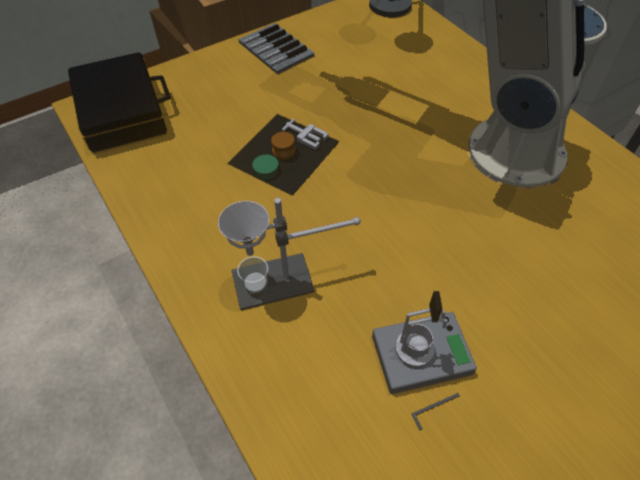

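View pics/top0.png

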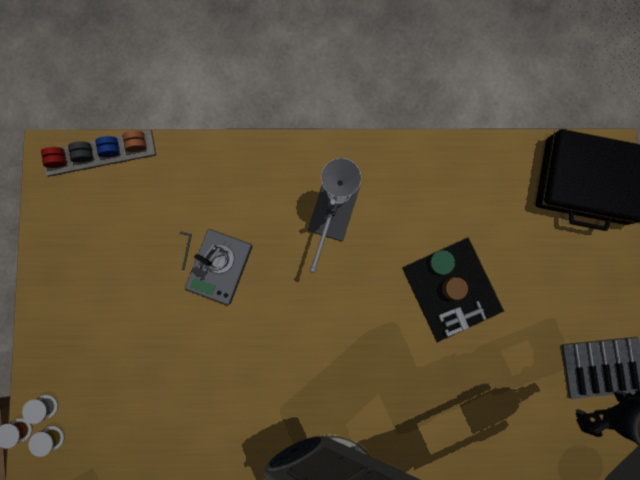

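The scene picture shows the basket on the scale at about (420,330), the stand arm from (285,237) to its ball end at (357,221), and the yo-yo at (284,146) between the tin and the puller. The top picture shows the basket at (212,258), the arm's ball at (315,268) and the yo-yo at (455,289).

I'll enlarge the relevant areas to pick exact pixels.

```bash
cat > h.py <<'E'
import numpy as np,cv2
from rig import r
CAL={n:r.get_calibration(n) for n in("scene","top")}
def proj(n,p):
    c=CAL[n];T=np.linalg.inv(c["pose"]);q=np.atleast_2d(p)@T[:3,:3].T+T[:3,3]
    u=q*[1,-1,-1];u=u@np.array(c["K"]).T;return u[:,:2]/u[:,2:]
def ray(n,uv):
    c=CAL[n];d=np.linalg.inv(c["K"])@[uv[0],uv[1],1];d=c["pose"][:3,:3]@(d*[1,-1,-1]);return c["pose"][:3,3],d
def atz(n,uv,z):
    o,d=ray(n,uv);return o+d*(z-o[2])/d[2]
def tri(uvs,uvt):
    o1,d1=ray("scene",uvs);o2,d2=ray("top",uvt)
    A=np.stack([d1,-d2],1);t=np.linalg.lstsq(A,o2-o1,rcond=None)[0]
    a,b=o1+d1*t[0],o2+d2*t[1];return (a+b)/2,np.linalg.norm(a-b)
def crop(im,x0,y0,x1,y1,s):
    o=cv2.resize(im[y0:y1,x0:x1],None,fx=s,fy=s,interpolation=cv2.INTER_CUBIC)
    for x in range(-(-x0//10)*10,x1,10):
        cv2.line(o,((x-x0)*s,0),((x-x0)*s,5),(0,255,255),1)
        if x%20==0: cv2.putText(o,str(x),((x-x0)*s,16),0,.38,(0,255,255),1)
    for y in range(-(-y0//10)*10,y1,10):
        cv2.line(o,(0,(y-y0)*s),(5,(y-y0)*s),(0,255,255),1)
        if y%20==0: cv2.putText(o,str(y),(6,(y-y0)*s+4),0,.38,(0,255,255),1)
    return o
def comp(parts,name):
    H=max(p.shape[0] for p in parts)
    cv2.imwrite(name,np.hstack([np.pad(p,((0,H-p.shape[0]),(0,0),(0,0))) for p in parts]))
E
python3 - <<'E'
from h import *
a=cv2.imread("pics/scene0.png");b=cv2.imread("pics/top0.png")
comp([crop(a,370,285,480,400,4),crop(b,180,225,257,307,4)],"pics/c1.png")
comp([crop(a,215,195,365,310,3),crop(b,300,155,370,280,4)],"pics/c2.png")
comp([crop(a,240,110,340,195,4),crop(b,400,235,490,340,4)],"pics/c3.png")
E
```

```text
(no output)
```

View pics/c1.png

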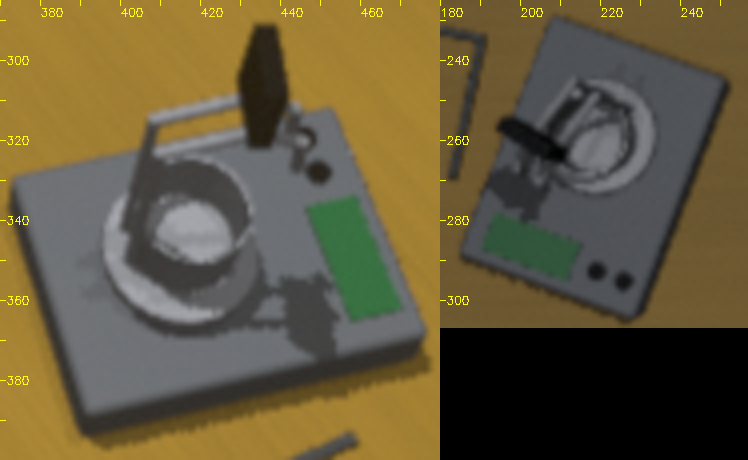

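View pics/c2.png

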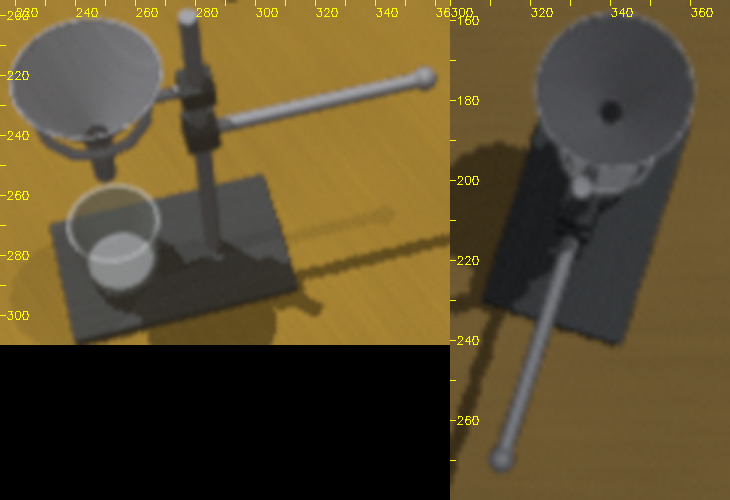

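View pics/c3.png

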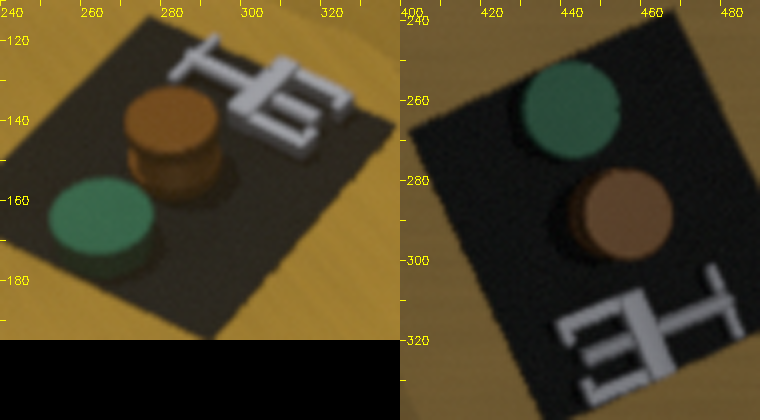

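```bash
cat > m.py <<'E'
from h import *
from scipy.optimize import least_squares
f=lambda v:np.round(v,1)
for nm,us,ut,z in[("ball",(356.5,221),(312.5,269.5),150),("post",(277,200),(332.5,201.5),265),("yoyo",(282.3,139.7),(457,288.5),49),("tin",(265.2,163.5),(442.5,262),27)]:
    print(nm,f(atz("scene",us,z)),f(atz("top",ut,z)),[f(q) for q in tri(us,ut)])
for l in[((370.5,330),(450,312),(474,368),(390,389)),]:
    S=np.array([atz("scene",u,34) for u in l])
T=np.array([atz("top",u,34) for u in((208,229),(251.5,244.5),(228,304.5),(185.5,289))])
print(f(S),f(T),"body mid",f(S.mean(0)),f(T.mean(0)))
print("pullerends top",[f(atz("top",u,20)) for u in((481,309),(450,325))],"scene",[f(atz("scene",u,20)) for u in((287,125),(317,140))])
def pl(n,x,y,a,z=50,R=37):
    t=np.linspace(0,6.283,60);return proj(n,np.c_[x+R*np.cos(t),y+R*np.sin(t),t*0+z])
def bk(p,q):
    x,y,a=q;c,s=np.cos(a),np.sin(a);p=np.array(p,float);return p@np.array([[c,s,0],[-s,c,0],[0,0,1]])+[x,y,210]
box=[(i*5,j*17,k) for i in(-1,1) for j in(-1,1) for k in(-29,18)]
def ext(n,P):
    u=proj(n,P);return np.r_[u.min(0),u.max(0)]
def res(q):
    e=np.r_[ext("scene",bk(box,q))-[426.5,291,439.3,322],ext("top",bk(box,q))-[194.5,254,211,265.5]]
    w=np.r_[(proj("scene",bk([(-38,8,-30),(-38,-8,-30)],q))),].ravel()
    return np.r_[e,min((w-[405.5,314.5,407,324]),(w-[407,324,405.5,314.5]),key=lambda v:abs(v).sum())]
best=min((least_squares(res,[*atz("top",(203,259.5),210)[:2],a],loss="soft_l1") for a in np.arange(-3,3.1,.5)),key=lambda b:b.cost)
print("basket",best.x,best.cost,f(res(best.x)))
print("pot axis",f(bk([(-12,0,-160)],best.x)))
# plate extents
def rp(q):
    a=pl("scene",*q,0);b=pl("top",*q,0)
    return [a[:,0].min()-392.7,a[:,1].max()-369,b[:,0].max()-234,b[:,1].max()-273.3]
P=least_squares(rp,[540,260]);print("plate",P.x,f(P.fun))
E
python3 m.py
```

```text
ball [551.6  46.6 150. ] [552.9  45.  150. ] [array([552.1,  45.7, 149.6]), np.float64(2.1)]
post [ 6.971e+02 -3.000e-01  2.650e+02] [ 6.976e+02 -5.000e-01  2.650e+02] [array([ 6.974e+02, -3.000e-01,  2.652e+02]), np.float64(0.5)]
yoyo [ 508.4 -323.8   49. ] [ 507.7 -328.3   49. ] [array([ 506.9, -329. ,   44.2]), np.float64(2.0)]
tin [ 575.9 -295.9   27. ] [ 577.6 -297.6   27. ] [array([ 576.7, -296.9,   26.9]), np.float64(2.4)]
[[628.8 211.6  34. ]
 [472.5 268.2  34. ]
 [513.3 381.9  34. ]
 [669.3 326.3  34. ]] [[664.8 324.1  34. ]
 [623.5 208.2  34. ]
 [465.9 267.7  34. ]
 [506.3 379.9  34. ]] body mid [571. 297.  34.] [565.1 295.   34. ]
pullerends top [array([ 453.7, -398.3,   20. ]), array([ 411.9, -315.5,   20. ])] scene [array([ 455.9, -391. ,   20. ]), array([ 420.5, -300.5,   20. ])]
basket [578.92270447 293.80059755  -3.52751178] 11.689186019495157 [-3.2 -0.2  0.9  1.2 -1.  -2.3  2.6 -2.9  0.7 -0.6  2.  -1.7]
pot axis [[590.  289.3  50. ]]
plate [589.84518211 292.10696176] [ 0.8 -1.9 -1.5 -2.3]
```

```bash
cat > plan.py <<'E'
from h import *
from scipy.spatial.transform import Rotation as Ro
def Rt(phi): # tool down, tool y along world angle phi (deg)
    p=np.radians(phi);y=np.array([np.cos(p),np.sin(p),0]);z=np.array([0,0,-1.]);return np.stack([np.cross(y,z),y,z],1)
def go(wps,cur=None):
    """wps: list of (xyz TCP, phi or R). Each printed as call-relative numbers from the current pose."""
    s=r.sense();p=np.array(s["eef_pos"]);R=Ro.from_euler("xyz",s["tcp_rot"]).as_matrix()
    print("t",round(s["clock"],2),"p",np.round(p,1),"yphi",round(np.degrees(np.arctan2(R[1,1],R[0,1])),1))
    for x,ph in wps:
        Q=ph if np.ndim(ph)==2 else Rt(ph)
        print(np.round(Ro.from_matrix(R.T@Q).as_rotvec()/np.pi,3),np.round(R.T@(np.array(x)-p)/250,3))
E
python3 - <<'E'
from plan import *
go([((330,-376,290),-22)])
P0=np.array([330,-376,290]);P1=np.array([579,294,290.])
R=Rt(-22)
for a,b in[(P0,P0+(P1-P0)/3)]: print(np.round(R.T@(b-a)/250,3))
print(np.round(R.T@(P1-P0)/250,3))
E
```

```text
t 1.1 p [ 258.1 -569.2  231.3] yphi -65.6
[ 0.     0.    -0.242] [ 0.581 -0.585 -0.235]
[ 0.953 -0.027  0.   ]
[ 2.858 -0.08   0.   ]
```

carry_out:
  series:
    - [0,0,-0.242,0.581,-0.585,-0.235,-1]
    - [0,0,-0.242,0.581,-0.585,-0.235,-1]
    - [0,0,-0.242,0.581,-0.585,-0.235,-1]
    - [0,0,-0.242,0.581,-0.585,-0.235,-1]
    - [0,0,-0.242,0.581,-0.585,-0.235,-1]
    - [0,0,-0.242,0.581,-0.585,-0.235,-1]

```text
clock: 1.85
eef_pos: [329.9, -376.7, 289.9]
tcp_rot: [3.142, 0.0, 1.183]
contact_force: [-0.2, -0.1, -0.3]
opening: 1.001
grasp_force: 0.0
```

carry_out:
  series:
    - [0,0,0,0.95,-0.027,0,-1]
    - [0,0,0,0.95,-0.027,0,-1]
    - [0,0,0,0.95,-0.027,0,-1]
    - [0,0,0,0.95,-0.027,0,-1]
    - [0,0,0,0.95,-0.027,0,-1]

```text
clock: 2.48
eef_pos: [413.7, -151.8, 289.6]
tcp_rot: [-3.141, -0.0, 1.187]
contact_force: [0.2, -0.4, 0.5]
opening: 1.003
grasp_force: 0.0
```

carry_out:
  series:
    - [0,0,0,0.95,-0.027,0,-1]
    - [0,0,0,0.95,-0.027,0,-1]
    - [0,0,0,0.95,-0.027,0,-1]
    - [0,0,0,0.95,-0.027,0,-1]
    - [0,0,0,0.95,-0.027,0,-1]

```text
clock: 3.1
eef_pos: [497.2, 70.2, 289.3]
tcp_rot: [-3.141, 0.0, 1.186]
contact_force: [-1.4, 0.3, 0.1]
opening: 0.998
grasp_force: 0.0
```

carry_out:
  series:
    - [0,0,0,0.95,-0.027,0,-1]
    - [0,0,0,0.95,-0.027,0,-1]
    - [0,0,0,0.95,-0.027,0,-1]
    - [0,0,0,0.95,-0.027,0,-1]
    - [0,0,0,0.95,-0.027,0,-1]
    - [0,0,0,0.95,-0.027,0,-1]

```text
clock: 3.85
eef_pos: [579.2, 289.7, 289.2]
tcp_rot: [-3.141, 0.002, 1.184]
contact_force: [-0.3, -0.8, -0.9]
opening: 1.001
grasp_force: 0.0
```

```bash
python3 - <<'E'
from plan import *
a=r.grab_frame("scene")[:,:,::-1];b=r.grab_frame("top")[:,:,::-1]
comp([crop(np.ascontiguousarray(a),370,240,480,375,4),crop(np.ascontiguousarray(b),165,215,255,305,4)],"pics/c4.png")
go([((579,294,191),-22)])
E
```

```text
t 3.95 p [578.9 289.7 289.8] yphi -22.2
[-0.     0.    -0.001] [ 0.017 -0.006  0.395]
```

View pics/c4.png

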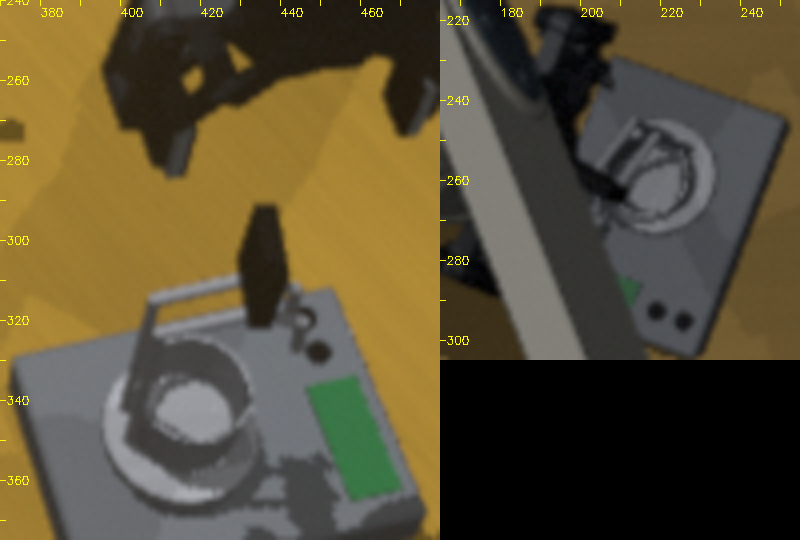

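The picture shows the open fingers at (413,283) and (467,274), straddling the blade at (433,306) with good alignment. I'll descend and grip.

carry_out:
  series:
    - [0,0,0,0.016,-0.006,0.2,-1]
    - [0,0,0,0.016,-0.006,0.3,-1]
    - [0,0,0,0.016,-0.006,0.395,-1]
    - [0,0,0,0.016,-0.006,0.395,-1]
    - [0,0,0,0.016,-0.006,0.395,0.3]
    - [0,0,0,0.016,-0.006,0.395,0.5]
    - [0,0,0,0.016,-0.006,0.395,0.7]
    - [0,0,0,0.016,-0.006,0.395,1]
  force: 40

```text
clock: 4.95
eef_pos: [578.8, 296.4, 191.7]
tcp_rot: [3.141, -0.0, 1.186]
contact_force: [-3.1, -0.4, 2.9]
opening: 0.142
grasp_force: 4.4
```

carry_out:
  series:
    - [0,0,0,0,0,0,1]
    - [0,0,0,0,0,0,1]
    - [0,0,0,0,0,0,1]
    - [0,0,0,0,0,0,1]

```text
clock: 5.45
eef_pos: [578.8, 296.4, 191.6]
tcp_rot: [-3.142, -0.0, 1.186]
contact_force: [-1.5, -0.8, 6.2]
opening: 0.107
grasp_force: 45.1
```

```bash
python3 - <<'E'
from plan import *
d=np.array([.303,.953,0]);H=np.array([606.6,28.5,0])
A=H+65*d+[0,0,225]
a=r.grab_frame("scene")[:,:,::-1]
comp([crop(np.ascontiguousarray(a),360,220,490,370,4)],"pics/c5.png")
print(A);go([((579,294,240),-22),((590,240,240),20),(A,72.4)])
s=r.sense();print(s["opening"],s["grasp_force"],s["contact_force"])
E
```

```text
[626.295  90.445 225.   ]
t 5.5 p [578.8 296.4 191.6] yphi -22.0
[ 0. -0. -0.] [-0.009  0.004 -0.194]
[ 0.    -0.    -0.234] [-0.192  0.126 -0.194]
[ 0.    -0.    -0.525] [-0.692  0.485 -0.134]
0.11431088496277092 45.113242864608765 [-2.29618204 -0.03930133  5.60710533]
```

View pics/c5.png

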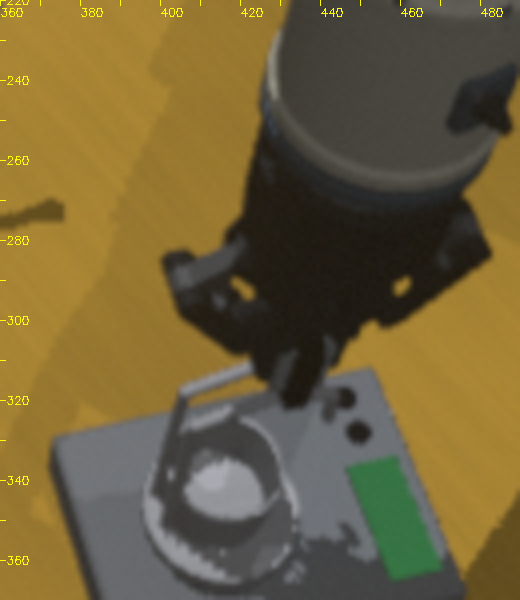

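The blade is gripped (about 9.5 mm opening) and the hook at (405,315) is still upright. I'll lift and carry it to the pre-approach point.

carry_out:
  series:
    - [0,0,0,0,0,-0.08,1]
    - [0,0,0,0,0,-0.194,1]
    - [0,0,-0.05,-0.08,0.05,-0.194,1]
    - [0,0,-0.1,-0.16,0.11,-0.194,1]
    - [0,0,-0.15,-0.24,0.17,-0.194,1]
    - [0,0,-0.2,-0.32,0.225,-0.18,1]
    - [0,0,-0.25,-0.4,0.28,-0.16,1]
    - [0,0,-0.3,-0.48,0.34,-0.15,1]

```text
clock: 6.5
eef_pos: [612.8, 152.2, 229.4]
tcp_rot: [3.141, 0.0, 2.134]
contact_force: [-0.3, 0.1, -1.7]
opening: 0.109
grasp_force: 44.3
```

```bash
python3 - <<'E'
from plan import *
d=np.array([.303,.953,0]);H=np.array([606.6,28.5,0])
go([(H+65*d+[0,0,225],72.4)])
s=r.sense();print(s["opening"],s["grasp_force"],s["contact_force"])
E
```

```text
t 6.5 p [612.8 152.2 229.4] yphi 32.3
[ 0.     0.    -0.223] [-0.238 -0.086  0.018]
0.1094888516903738 44.31617975234985 [-0.3379848   0.11813627 -1.65820937]
```

carry_out:
  series:
    - [0,0,-0.06,-0.06,-0.02,0.018,1]
    - [0,0,-0.12,-0.12,-0.05,0.018,1]
    - [0,0,-0.18,-0.18,-0.07,0.018,1]
    - [0,0,-0.223,-0.238,-0.086,0.018,1]
    - [0,0,-0.223,-0.238,-0.086,0.018,1]
    - [0,0,-0.223,-0.238,-0.086,0.018,1]
    - [0,0,-0.223,-0.238,-0.086,0.018,1]

```text
clock: 7.38
eef_pos: [625.7, 91.9, 224.5]
tcp_rot: [3.141, 0.0, 2.828]
contact_force: [0.3, 0.1, -1.1]
opening: 0.11
grasp_force: 44.4
```

```bash
python3 - <<'E'
from plan import *
d=np.array([.303,.953,0]);H=np.array([606.6,28.5,0])
a=r.grab_frame("scene")[:,:,::-1];b=r.grab_frame("top")[:,:,::-1]
comp([crop(np.ascontiguousarray(a),265,150,395,300,4),crop(np.ascontiguousarray(b),250,190,350,290,2)],"pics/c6.png")
go([(H+[0,0,225],72.4),(H+[0,0,169],72.4)])
# expected pixels of hook points & bar
def bk(p,g,yaw):
    c,s=np.cos(np.radians(yaw)),np.sin(np.radians(yaw));return np.array(p,float)@np.array([[c,s,0],[-s,c,0],[0,0,1]])+g
s=r.sense();g=np.array(s["eef_pos"])+[0,0,19]
print(np.round(proj("scene",bk([(24,8,-68),(24,-8,-68),(-38,8,-30),(-38,-8,-30),(0,0,0),(-12,0,-120)],g,-107.6))))
E
```

```text
t 7.47 p [625.7  91.8 224.4] yphi 72.1
[ 0.     0.    -0.002] [-0.005 -0.264 -0.003]
[ 0.     0.    -0.002] [-0.005 -0.264  0.221]
[[331. 237.]
 [339. 235.]
 [341. 252.]
 [350. 250.]
 [340. 224.]
 [340. 267.]]
```

View pics/c6.png

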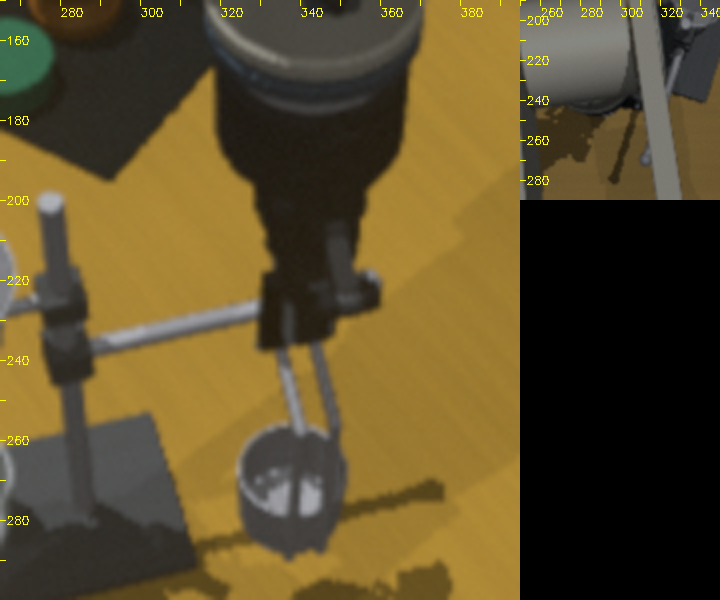

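The picture shows the arm's bar from (290,237) to (328,227) behind the gripper, with the pot hanging at (335,270). The hook wires run from (335,236) to (345,258). I'll check the basket's pose in the grip numerically.

```bash
python3 - <<'E'
from plan import *
im=r.grab_frame("scene");g_=cv2.cvtColor(im,cv2.COLOR_RGB2GRAY)
D=r.silhouettes("scene","basket_grip")
for d in D[:2]:
    ys,xs=np.where(d["region"]);print(d["score"],xs.min(),xs.max(),ys.min(),ys.max(),len(xs))
m=D[0]["region"]
for y in range(226,294,2): print(y,"".join("#" if m[y,x] else "." for x in range(315,365))," ","".join("%x"%(g_[y,x]//16) for x in range(315,365)))
def bk(p,g,yaw):
    c,s=np.cos(np.radians(yaw)),np.sin(np.radians(yaw));return np.array(p,float)@np.array([[c,s,0],[-s,c,0],[0,0,1]])+g
s=r.sense();g=np.array(s["eef_pos"])+[0,0,19]
f=lambda P:np.round(proj("scene",bk(P,g,-107.9)),1)
t=np.linspace(0,6.28,60)
for z in(-120,-160):
    e=f(np.c_[-12+27*np.cos(t),27*np.sin(t),t*0+z]);print("circle",z,e.min(0),e.max(0))
print("crest0",f([(0,8,-30),(0,-8,-30)]),"corner",f([(-38,8,-30),(-38,-8,-30)]),"upr low",f([(-38,8,-120),(-38,-8,-120)]),"lip",f([(24,8,-68),(24,-8,-68)]))
E
```

```text
0.76 324 350 219 290 989
0.39 283 316 120 149 407
226 ...............#####..............................   88888888899aaa742111233221122222222333332222367778
228 ...............#####..............................   99999999999887521112233222212222222333345667777777
230 ...............#####..............................   88877666665566421112233321222222236788777777777777
232 ..............######..............................   55566777888887521111234222222222347888777777777777
234 ..............######..............................   88888888888887421111233322222223568887777777777777
236 ...............######.............................   88888888888887432222235655644567887777777777777777
238 ..................####......##....................   88888888888888776765557888865557877777777777777777
240 ...................###......###...................   88888888888888888876556788876556777777777777777777
242 ....................##.......###..................   88888888888888888887887788886555777777777777777777
244 .....................##......###..................   888888888888888888878
[... 2151 characters left out ...]
44434444444444444444677777777777777777
286 .............###################..................   44445555677777765444444444444445777777777777777777
288 .................#############....................   45767888888888888876544566787667887777777777777777
290 ....................####..........................   46787888788888888888876788888888888877777777777777
292 ..................................................   46787777887888888888888888888888877777777777777887
circle -120 [325.9 254.9] [354.  278.7]
circle -160 [325.9 266. ] [353.1 289.3]
crest0 [[335.  235.3]
 [343.6 233.3]] corner [[341.1 252.2]
 [349.8 250.1]] upr low [[339.9 278.8]
 [347.9 276.8]] lip [[331.1 237.1]
 [339.3 235.3]]
```

The basket sits as modelled, shifted only about 5 mm along the bar. I'll insert it.

carry_out:
  series:
    - [0,0,0,-0.005,-0.06,0,1]
    - [0,0,0,-0.005,-0.12,0,1]
    - [0,0,0,-0.005,-0.18,0,1]
    - [0,0,0,-0.005,-0.23,0,1]
    - [0,0,0,-0.005,-0.264,0,1]
    - [0,0,0,-0.005,-0.264,0,1]
    - [0,0,0,-0.005,-0.264,0,1]

```text
clock: 8.45
eef_pos: [606.8, 28.3, 224.3]
tcp_rot: [3.141, 0.0, 2.829]
contact_force: [0.1, 0.6, -0.4]
opening: 0.108
grasp_force: 44.4
```

carry_out:
  series:
    - [0,0,0,0,0,0.05,1]
    - [0,0,0,0,0,0.1,1]
    - [0,0,0,0,0,0.14,1]
    - [0,0,0,0,0,0.17,1]
    - [0,0,0,0,0,0.19,1]
    - [0,0,0,0,0,0.2,1]
    - [0,0,0,0,0,0.2,1]

```text
clock: 9.32
eef_pos: [606.7, 28.1, 174.3]
tcp_rot: [3.142, 0.0, 2.829]
contact_force: [-0.5, 0.5, -0.6]
opening: 0.109
grasp_force: 44.4
```

```bash
python3 - <<'E'
from plan import *
im=r.grab_frame("scene");g_=cv2.cvtColor(im,cv2.COLOR_RGB2GRAY)
m=r.silhouettes("scene","basket_grip")[0]["region"]
ys,xs=np.where(m);print(xs.min(),xs.max(),ys.min(),ys.max())
for y in range(222,300,2): print(y,"".join("#" if m[y,x] else "." for x in range(295,350))," ","".join("%x"%(g_[y,x]//16) for x in range(295,350)))
go([((606.6,28.5,169),72.4)])
s=r.sense();print(s["contact_force"])
def bk(p,g,yaw):
    c,s=np.cos(np.radians(yaw)),np.sin(np.radians(yaw));return np.array(p,float)@np.array([[c,s,0],[-s,c,0],[0,0,1]])+g
g=np.array(s["eef_pos"])+[0,0,19]+np.array([.95,-.3,0])*5
f=lambda P:np.round(proj("scene",bk(P,g,-107.9)),1)
print("crest0",f([(0,8,-30),(0,-8,-30)]),"corner",f([(-38,8,-30),(-38,-8,-30)]),"lip",f([(24,8,-68),(24,-8,-68)]))
E
```

```text
315 340 208 275
222 .......................#######.........................   8888888888888888888888864211123322212122236777666666666
224 .......................########........................   8888888888888888888888874221123432333444566666666555555
226 ........................########....###................   8888888888888888888888876443455455554555555555555666677
228 ...........................#####....####...............   8888888888888888889889999865555555544455556667777777777
230 ............................####.....###...............   8888888888889999999888777654578766667555677777777777777
232 ............................#####....####..............   8889999999988877666555566667778877777655567777777777777
234 .............................####....#####.............   9988877666555566777888888887777887777755567777777777777
236 .............................#####....####.............   6555566677788888888888887777777887777765667777777777777
238 ..............................####....####.............   7788888888888888888888777777776787777776556777777777777
240 ..................
[... 3048 characters left out ...]
2 .......................................................   2222222222222222233446777777778888888888888876555555567
294 .......................................................   2222222223333444444444466777788888888888888888887665557
296 .......................................................   2333344444444444444444444446788888888888888888888888888
298 .......................................................   4444444444456667777665444457888888888888888888888888888
t 9.43 p [606.9  28.1 174.6] yphi 72.1
[ 0.     0.    -0.002] [0.002 0.001 0.022]
[ 0.10208373 -0.21836059 -2.00268852]
crest0 [[321.7 224.4]
 [329.7 222.6]] corner [[327.1 239.8]
 [335.2 237.9]] lip [[318.6 226.5]
 [326.2 224.8]]
```

carry_out:
  series:
    - [0,0,0,0,0,0.01,1]
    - [0,0,0,0,0,0.015,1]
    - [0,0,0,0,0,0.02,1]
    - [0,0,0,0,0,0.02,1]

```text
clock: 9.93
eef_pos: [606.8, 28.1, 169.8]
tcp_rot: [3.141, 0.0, 2.829]
contact_force: [-1.5, -0.2, 3.3]
opening: 0.112
grasp_force: 45.3
```

carry_out:
  series:
    - [0,0,0,0,0,0.002,1]
    - [0.02,0,0,0,0.0035,0.002,1]
    - [0.04,0,0,0,0.007,0.003,1]
    - [0.05,0,0,0,0.009,0.003,1]
    - [0.05,0,0,0,0.009,0.003,1]

```text
clock: 10.55
eef_pos: [608.5, 31.2, 169.3]
tcp_rot: [-2.985, 0.002, 2.83]
contact_force: [0.7, 3.3, 6.2]
opening: 0.115
grasp_force: 45.7
```

carry_out:
  series:
    - [0,0,0,0,0,0,0.75]
    - [0,0,0,0,0,0,0.6]
    - [0,0,0,0,0,0,0.45]
    - [0,0,0,0,0,0,0.3]
    - [0,0,0,0,0,0,0.1]
    - [0,0,0,0,0,0,-0.1]
    - [0,0,0,0,0,0,-0.1]

```text
clock: 11.42
eef_pos: [607.4, 30.2, 168.5]
tcp_rot: [-2.985, 0.0, 2.829]
contact_force: [-0.3, -0.6, 0.3]
opening: 0.546
grasp_force: 0.0
```

```bash
python3 - <<'E'
from plan import *
m=r.grab_frame("scene");m=r.silhouettes("scene","basket_grip")
for d in m[:2]:
    ys,xs=np.where(d["region"]);print(d["score"],xs.min(),xs.max(),ys.min(),ys.max(),len(xs))
s=r.sense();print(s["contact_force"],s["opening"],s["clock"])
E
```

```text
0.67 314 339 213 270 800
[ 0.18758849  0.28266245 -0.26664962] 0.552920385359823 11.525
```

carry_out:
  series:
    - [0,0,0,0,0,0,-0.5]
    - [0,0,0,0,0,-0.03,-0.6]
    - [0,0,0,0,0,-0.1,-0.6]
    - [0,0,0,0,0,-0.2,-0.6]
    - [0,0,0,0,0,-0.32,-0.6]
    - [0,0,0,0,0,-0.44,-0.6]
    - [0,0,0,0,0,-0.44,-0.6]

```text
clock: 12.4
eef_pos: [614.4, 47.3, 281.1]
tcp_rot: [-2.987, 0.005, 2.83]
contact_force: [0.6, -0.2, -0.1]
opening: 0.801
grasp_force: 0.0
```

```bash
python3 - <<'E'
from plan import *
for i in range(3):
    im=r.grab_frame("scene");m=r.silhouettes("scene","basket_grip")
    for d in m[:1]:
        ys,xs=np.where(d["region"]);print(d["score"],xs.min(),xs.max(),ys.min(),ys.max(),len(xs))
comp([crop(np.ascontiguousarray(im[:,:,::-1]),270,170,400,310,4)],"pics/c7.png")
go([((560,-150,260),-66)])
E
```

```text
0.77 314 339 211 269 955
0.74 313 338 211 270 985
0.82 314 339 209 269 984
t 12.7 p [612.1  46.5 276.3] yphi 72.1
[-0.024  0.06   0.765] [-0.043 -0.792  0.192]
```

View pics/c7.png

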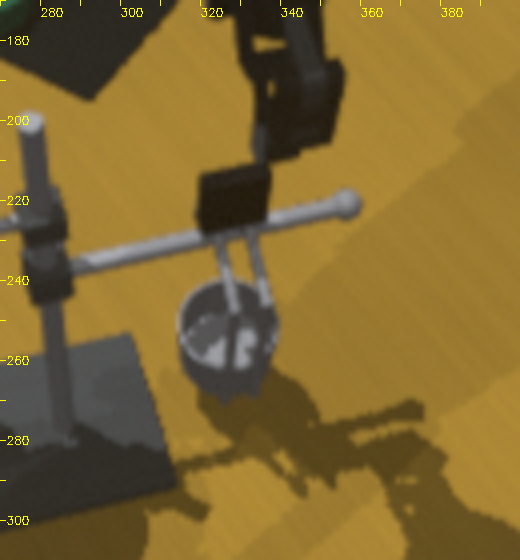

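The basket hangs at rest on the arm (blade at (325,219), pot at (327,255)) and the gripper is clear. Next is the yo-yo.

```bash
python3 - <<'E'
from plan import *
go([((560,-150,230),114)])
print(np.round(Rt(114).T@(np.array([508,-326.5,120])-[560,-150,230])/250,3))
E
```

```text
t 12.7 p [612.1  46.5 276.3] yphi 72.1
[-0.048 -0.019 -0.232] [-0.044 -0.773  0.311]
[ 0.477 -0.56   0.44 ]
```

carry_out:
  series:
    - [-0.03,-0.01,0,-0.01,-0.2,0.0,-1]
    - [-0.048,-0.019,-0.08,-0.02,-0.4,0.1,-1]
    - [-0.048,-0.019,-0.14,-0.03,-0.6,0.2,-1]
    - [-0.048,-0.019,-0.2,-0.044,-0.773,0.311,-1]
    - [-0.048,-0.019,-0.232,-0.044,-0.773,0.311,-1]
    - [-0.048,-0.019,-0.232,-0.044,-0.773,0.311,-1]
    - [-0.048,-0.019,-0.232,-0.044,-0.773,0.311,-1]

```text
clock: 13.58
eef_pos: [560.9, -149.6, 230.6]
tcp_rot: [-3.142, 0.002, -2.726]
contact_force: [-0.7, -0.7, 0.4]
opening: 1.004
grasp_force: 0.0
```

carry_out:
  series:
    - [0,0,0,0.16,-0.19,0.15,-1]
    - [0,0,0,0.32,-0.37,0.3,-1]
    - [0,0,0,0.477,-0.56,0.44,-1]
    - [0,0,0,0.477,-0.56,0.44,-1]
    - [0,0,0,0.477,-0.56,0.44,-1]
    - [0,0,0,0.477,-0.56,0.44,-1]

```text
clock: 14.32
eef_pos: [509.9, -325.3, 121.2]
tcp_rot: [-3.141, 0.003, -2.724]
contact_force: [0.4, -0.2, -0.3]
opening: 1.001
grasp_force: 0.0
```

```bash
python3 - <<'E'
from plan import *
def rim(p,n):
    return p
for n in("scene","top"):
    im=r.grab_frame(n)
    for l in("yoyo_center","tin_center","puller_center","basket_grip","plate_top"):
        for d in r.silhouettes(n,l)[:1]:
            ys,xs=np.where(d["region"]);print(n,l,round(d["score"],2),np.round(d["position"]),xs.min(),xs.max(),ys.min(),ys.max(),len(xs))
t=np.linspace(0,6.28,80)
cyl=np.concatenate([np.c_[508+30*np.cos(t),-326.5+30*np.sin(t),t*0+z] for z in(6,46)])
for n in CAL: u=proj(n,cyl);print(n,"model yoyo",np.round(u.min(0)),np.round(u.max(0)))
go([((508,-326.5,8),114)])
E
```

```text
scene yoyo_center 0.73 [147. 285.] 271 294 132 160 586
scene tin_center 0.7 [168. 264.] 252 277 155 179 525
scene puller_center 0.7 [131. 308.] 282 327 122 149 657
scene basket_grip 0.98 [244. 324.] 314 339 211 270 957
top yoyo_center 0.74 [285. 450.] 442 464 277 293 252
top tin_center 0.62 [260. 439.] 430 454 250 273 464
top puller_center 0.71 [316. 455.] 440 465 307 334 353
top basket_grip 0.78 [246. 320.] 305 332 237 259 379
top plate_top 0.83 [265. 219.] 186 252 229 303 3080
scene model yoyo [270. 132.] [295. 160.]
top model yoyo [441. 277.] [468. 300.]
t 14.93 p [ 508.8 -326.2  120.4] yphi 114.0
[-0.     0.001 -0.   ] [0.005 0.    0.449]
```

carry_out:
  series:
    - [0,0,0,0.005,0,0.2,-1]
    - [0,0,0,0.005,0,0.35,-1]
    - [0,0,0,0.005,0,0.43,-1]
    - [0,0,0,0.005,0,0.462,-1]
    - [0,0,0,0.005,0,0.462,-1]
    - [0,0,0,0.005,0,0.462,-0.8]
    - [0,0,0,0.005,0,0.462,-0.6]
    - [0,0,0,0.005,0,0.462,-0.4]
  force: 40

```text
clock: 15.92
eef_pos: [508.2, -326.7, 5.5]
tcp_rot: [-3.141, 0.003, -2.724]
contact_force: [-0.4, 0.3, 2.5]
opening: 0.706
grasp_force: 1.4
```

carry_out:
  series:
    - [0,0,0,0,0,0,0]
    - [0,0,0,0,0,0,0.5]
    - [0,0,0,0,0,0,1]
    - [0,0,0,0,0,0,1]

```text
clock: 16.42
eef_pos: [508.2, -326.7, 5.8]
tcp_rot: [-3.141, 0.003, -2.724]
contact_force: [-1.7, 1.4, 8.9]
opening: 0.685
grasp_force: 41.3
```

carry_out:
  series:
    - [0,0,0,0,0,-0.03,1]
    - [0,0,0,0,0,-0.1,1]
    - [0,0,0,0,0,-0.25,1]
    - [0,0,0,0,0,-0.42,1]
    - [0,0,0,0,0,-0.6,1]
    - [0,0,0,0,0,-0.6,1]

```text
clock: 17.18
eef_pos: [509.8, -328.2, 159.8]
tcp_rot: [-3.135, 0.007, -2.723]
contact_force: [-0.4, -0.3, -1.9]
opening: 0.683
grasp_force: 43.5
```

```bash
python3 - <<'E'
from plan import *
r.grab_frame("scene")
for d in r.silhouettes("scene","yoyo_center")[:1]:
    ys,xs=np.where(d["region"]);print(d["score"],xs.min(),xs.max(),ys.min(),ys.max())
s=r.sense();print(s["contact_force"],s["opening"])
go([((430,-130,155),114)])
R=Rt(114).T
for a,b in[((430,-130),(430,90)),((430,90),(510,190)),((510,190),(588,290))]: print(np.round(R@np.r_[np.subtract(b,a),0]/250,3))
E
```

```text
0.76 264 286 83 114
[-0.75050899 -0.75996916 -2.96307531] 0.6830692125239989
t 17.27 p [ 507.6 -326.8  155.6] yphi 114.0
[-0.     0.001 -0.   ] [-0.036  0.845  0.002]
[-0.358  0.804  0.   ]
[-0.455  0.235  0.   ]
[-0.448  0.239  0.   ]
```

The yo-yo is held (the network sees it raised). I'll carry it around the stand.

carry_out:
  series:
    - [0,0,0,-0.01,0.15,0,1]
    - [0,0,0,-0.02,0.35,0,1]
    - [0,0,0,-0.03,0.55,0,1]
    - [0,0,0,-0.036,0.72,0,1]
    - [0,0,0,-0.036,0.845,0,1]
    - [0,0,0,-0.036,0.845,0,1]

```text
clock: 18.02
eef_pos: [427.9, -128.2, 153.6]
tcp_rot: [3.139, -0.0, -2.721]
contact_force: [1.2, -0.2, -1.3]
opening: 0.679
grasp_force: 43.7
```

carry_out:
  series:
    - [0,0,0,-0.06,0.15,0,1]
    - [0,0,0,-0.15,0.35,0,1]
    - [0,0,0,-0.24,0.55,0,1]
    - [0,0,0,-0.33,0.73,0,1]
    - [0,0,0,-0.358,0.804,0,1]
    - [0,0,0,-0.358,0.804,0,1]

```text
clock: 18.77
eef_pos: [430.3, 90.6, 154.4]
tcp_rot: [3.142, 0.001, -2.721]
contact_force: [-0.3, 0.3, -2.5]
opening: 0.685
grasp_force: 43.9
```

carry_out:
  series:
    - [0,0,0,-0.15,0.08,0,1]
    - [0,0,0,-0.35,0.18,0,1]
    - [0,0,0,-0.55,0.29,0,1]
    - [0,0,0,-0.73,0.38,0,1]
    - [0,0,0,-0.86,0.45,0,1]
    - [0,0,0,-0.903,0.474,0,1]
    - [0,0,0,-0.903,0.474,0,1]
    - [0,0,0,-0.903,0.474,0,1]

```text
clock: 19.77
eef_pos: [587.7, 288.2, 155.2]
tcp_rot: [-3.141, 0.001, -2.724]
contact_force: [-0.3, 0.0, -1.0]
opening: 0.68
grasp_force: 43.9
```

```bash
python3 - <<'E'
from plan import *
from scipy.optimize import least_squares
for n in("scene","top"):
    im=r.grab_frame(n);cv2.imwrite(f"pics/{n}8.png",im[:,:,::-1])
    for l in("yoyo_center","plate_top","basket_grip"):
        for d in r.silhouettes(n,l)[:1]:
            ys,xs=np.where(d["region"]);print(n,l,round(d["score"],2),np.round(d["position"]),xs.min(),xs.max(),ys.min(),ys.max(),len(xs))
            if l[0]=="p": np.save(f"pl_{n}.npy",d["region"])
s=r.sense();p=np.array(s["eef_pos"]);t=np.linspace(0,6.28,80)
for n in CAL:
    cyl=np.concatenate([np.c_[p[0]+30*np.cos(t),p[1]+30*np.sin(t),t*0+z] for z in(p[2]-0,p[2]+40)]);u=proj(n,cyl);print(n,"yoyo model",np.round(u.min(0)),np.round(u.max(0)))
    pl=np.c_[588+37*np.cos(t),290+37*np.sin(t),t*0+50];u=proj(n,pl);print(n,"plate model",np.round(u.min(0),1),np.round(u.max(0),1))
go([])
im=cv2.imread("pics/scene8.png",0)
for y in range(300,376,2): print(y,"".join("%x"%(v//16) for v in im[y,380:450]))
E
```

```text
scene yoyo_center 0.82 [321. 423.] 405 437 302 336 867
scene plate_top 0.7 [356. 420.] 372 475 323 394 5113
scene basket_grip 0.83 [247. 326.] 314 339 211 268 1027
top yoyo_center 0.39 [257. 219.] 218 221 255 261 24
top plate_top 0.8 [267. 232.] 186 252 229 298 1432
top basket_grip 0.77 [246. 319.] 307 332 235 258 377
scene yoyo model [404. 295.] [443. 338.]
scene plate model [393.5 329. ] [432.8 365.6]
top yoyo model [193. 240.] [223. 267.]
top plate model [204.9 243.4] [233.3 271.7]
t 20.18 p [588.4 289.8 155.8] yphi 113.9
300 7777777777777777777632111111111111112211111111111111111111111111111111
302 7777777777777777777642221111122222222222221111111111111111111111111111
304 7777777777777777777532123332233222222222222222211111111111111111111111
306 7777777777777777776421233322222222222222222222222111111111111111111111
308 7777777777777777777422333212222222222222222222222222211111111111111111
310 7777777777777777777654332223333322222222222222222222221111111111111111
312 7777777777777777777775332222344443333222222222222222222111111111111111
314 7777777777777777777776643222344554444322
[... 1580 characters left out ...]
6666666544444444444444444
358 3456666666666666665457999999999999865545554555566655444444444444444444
360 3345666666666666666654678999999999975554445555555544444444444444444444
362 4335666666666666666666544578999999997655555555444444444444444444444444
364 5334566666666666666666654434456778889875544443334444444444444444444444
366 7433456666666666666666666654333334444444333333333344444444444444444444
368 7643356666666666666666666666655444333333333333333334444444444444444444
370 7753345666666666666666666666666666666666543333333334444444444444444444
372 7764335666666666666666666666666666666666665433333344444444444444444444
374 7775434566666666666666666666666666677666666665544444444444444444444443
```

```bash
python3 - <<'E'
from plan import *
from scipy.optimize import least_squares
pts={"scene":[(399.3,334),(397.2,338),(395.8,342),(395.2,346),(395.8,350),(397.8,354),(400.6,358),(404.5,362),(431,338),(432.3,340)]}
im=cv2.imread("pics/top0.png",0)
for y in range(240,278,2): print(y,"".join("%x"%(v//16) for v in im[y,200:245]))
def res(q):
    o=[]
    for u in pts["scene"]:
        w=atz("scene",u,50)[:2]; o.append(np.hypot(*(w-q))-37)
    return o
s=least_squares(res,[588,290]);print(s.x,np.round(s.fun,1))
E
```

```text
240 555445555555555555555555545555555555444444455
242 555455455555555555555554444555555555555554444
244 544455555455554455455544445554445555555555555
246 545555455556653234556666665444455555555555555
248 445555555565566423553345676665455555555555555
250 455555555653222246532223445667654555555555555
252 555555565321124565554433332357775455555555555
254 444555542112356556655433444457777445555555555
256 012355321234665444444566555346777545555555555
258 110011212345544567766777644336777645555555555
260 111110001344346777777777755336777545555555554
262 321111100001467776777777755347776445555555543
264 322331100002577777777777543477775455555555432
266 323443333443345667777765346777754555555554322
268 224444433445555666655556777776445555555554323
270 223454334334445555566777777554555555555543235
272 222232234444445556766655554555555555555432355
274 222223345555555444444445555555555555555322455
276 322234555555555555555555555555555555554224555
[584.89998777 291.36058396] [ 0.8 -0.4 -0.4  0.2  0.3 -0.4 -0.3  0.8  0.1  0.1]
```

carry_out:
  series:
    - [0,0,0,0.0105,0.01,0.12,1]
    - [0,0,0,0.0105,0.01,0.25,1]
    - [0,0,0,0.0105,0.01,0.34,1]
    - [0,0,0,0.0105,0.01,0.385,1]
    - [0,0,0,0.0105,0.01,0.395,1]
    - [0,0,0,0.0105,0.01,0.4,1]
    - [0,0,0,0.0105,0.01,0.4,1]

```text
clock: 21.05
eef_pos: [585.8, 291.5, 56.4]
tcp_rot: [-3.142, 0.004, -2.724]
contact_force: [0.6, 0.5, -2.6]
opening: 0.683
grasp_force: 43.9
```

```bash
python3 - <<'E'
from plan import *
from scipy.optimize import least_squares
im=cv2.cvtColor(r.grab_frame("scene"),cv2.COLOR_RGB2GRAY);r.silhouettes
go([((585,291,53),113.9)]);print(r.sense()["contact_force"])
for y in range(316,378,2): print(y,"".join("%x"%(v//16) for v in im[y,385:445]))
t=np.linspace(0,6.28,25)
p=r.sense()["eef_pos"]
u=proj("scene",np.c_[p[0]+30*np.cos(t),p[1]+30*np.sin(t),t*0+p[2]]);print("lower rim",np.round(u.min(0)),np.round(u.max(0)),np.round(u[u[:,1].argmax()],1))
E
```

```text
t 21.1 p [585.7 291.4  56.4] yphi 114.0
[-0.     0.001  0.   ] [ 0.003 -0.     0.013]
[ 0.20522836  0.05448454 -1.76633868]
316 753211112122235664211111111111111111112222222222222222222222
318 763211112222222222111111111111111111111111111112222222211111
320 764211111122222212211111111111111111111111111111111111111111
322 775322211111221222221211111111111111111111111111111111111111
324 777754444321112222212121111111111111111111111111111111111111
326 777666777642211121111111111111111111111111111111111111111111
328 777777777753222111111111222111111111111111111111111111111111
330 777777777753122222232222222222211111111111111111111111111111
332 777777777642123322222222222222222222111111111111111111111111
334 666777777643233222222222222222222222221111111111111111111122
336 666677777776433223333222222222222222222221111111111111111256
338 666666666665432222344433323322222222222222111111111111111146
340 666666666665544322344554443222222222222222111111111111111125
342 666666666655554444334455544432222222222222211111111111111112
344 666666666668975444323344444432222222222222222211111111111111
3
[... 386 characters left out ...]
44
358 666666666666654579999854332222233222222234444444444444444444
360 666666666666666545789997754433333333444444444333444444444444
362 666666666666666665445789998755444444444444433333333334444444
364 666666666666666666543344567788665544444433333333333333344444
366 566666666666666666666543333344444333333333333333333333334444
368 566666666666666666666666554443333333333333333333333333344444
370 456666666666666666666666666666666655433333333333333333444444
372 355666666666666666666666666666666666433444333333333334444444
374 335666666666666666666666666666666666654444333333333344444444
376 334566666666666666666666666666666666677654444333333444433333
lower rim [399. 331.] [431. 361.] [417.7 360.6]
```

carry_out:
  series:
    - [0,0,0,0.003,0,0.006,1]
    - [0,0,0,0.003,0,0.01,1]
    - [0,0,0,0.003,0,0.013,1]
    - [0,0,0,0.003,0,0.013,1]

```text
clock: 21.6
eef_pos: [584.5, 290.9, 52.9]
tcp_rot: [-3.141, 0.002, -2.724]
contact_force: [-2.0, -1.5, 4.9]
opening: 0.681
grasp_force: 44.3
```

carry_out:
  series:
    - [0,0,0,0,0,0,-0.3]
    - [0,0,0,0,0,0,-0.4]
    - [0,0,0,0,0,0,-0.5]
    - [0,0,0,0,0,0,-0.6]
    - [0,0,0,0,0,0,-0.8]
    - [0,0,0,0,0,0,-1]
    - [0,0,0,0,0,0,-1]
    - [0,0,0,0,0,0,-1]
  force: 20

```text
clock: 22.6
eef_pos: [584.6, 290.9, 52.3]
tcp_rot: [-3.141, 0.002, -2.724]
contact_force: [-0.5, 0.1, -0.3]
opening: 0.996
grasp_force: 0.0
```

carry_out:
  series:
    - [0,0,0,0,0,-0.05,-1]
    - [0,0,0,0,0,-0.15,-1]
    - [0,0,0,0,0,-0.3,-1]
    - [0,0,0,0,0,-0.5,-1]
    - [0,0,0,0,0,-0.7,-1]
    - [0,0,0,0.3,0,-0.8,-1]
    - [0,0,0,0.5,0,-0.8,-1]
    - [0,0,0,0.6,0,-0.8,-1]

```text
clock: 23.6
eef_pos: [444.6, 228.7, 253.3]
tcp_rot: [-3.142, 0.003, -2.723]
contact_force: [0.3, 1.0, 0.0]
opening: 1.0
grasp_force: 0.0
```

```bash
python3 - <<'E'
from plan import *
a=r.grab_frame("scene")[:,:,::-1];b=r.grab_frame("top")[:,:,::-1]
c1=crop(np.ascontiguousarray(a),375,300,480,395,4);c2=crop(np.ascontiguousarray(b),180,220,255,305,4)
c3=crop(np.ascontiguousarray(a),270,190,370,240,4)
cv2.imwrite("pics/x.png",a)
comp([np.vstack([c1,np.pad(c3,((0,0),(0,c1.shape[1]-c3.shape[1]),(0,0)))]),c2],"pics/c9.png")
for n in CAL:
    for l in("yoyo_center","basket_grip"):
        for d in r.silhouettes(n,l)[:1]:
            ys,xs=np.where(d["region"]);print(n,l,round(d["score"],2),xs.min(),xs.max(),ys.min(),ys.max())
E
```

```text
scene yoyo_center 0.72 400 434 323 360
scene basket_grip 0.71 314 338 211 270
top yoyo_center 0.96 204 230 246 268
top basket_grip 0.92 305 332 236 259
```

View pics/c9.png

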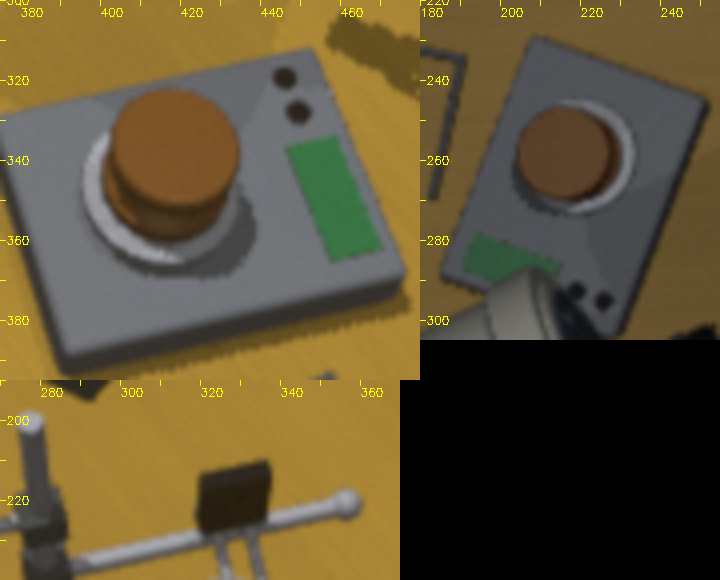

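```bash
python3 - <<'E'
from plan import *
from scipy.optimize import minimize
t=np.linspace(0,6.28,120)
for n in CAL:
    im=cv2.imread("pics/x.png") if n=="scene" else r.grab_frame("top")[:,:,::-1]
    im=im.astype(int);orange=((im[:,:,2]-im[:,:,0])>18).astype(np.uint8)
    x0,y0,x1,y1=(398,318,436,362) if n=="scene" else(200,243,232,274)
    M=np.zeros_like(orange);M[y0:y1,x0:x1]=orange[y0:y1,x0:x1]
    k,lab,st,ce=cv2.connectedComponentsWithStats(M);i=1+st[1:,4].argmax();M=lab==i
    def cost(q):
        pts=proj(n,np.concatenate([np.c_[q[0]+R*np.cos(t),q[1]+R*np.sin(t),t*0+z] for z,R in((53,30),(93,30),(96,29))]))
        H=np.zeros((480*4,640*4),np.uint8);cv2.fillConvexPoly(H,cv2.convexHull((pts*4+2).astype(np.int32)),1)
        H=cv2.resize(H[y0*4-40:y1*4+40,x0*4-40:x1*4+40]*255,None,fx=.25,fy=.25,interpolation=cv2.INTER_AREA)/255
        return np.abs(H-M[y0-10:y1+10,x0-10:x1+10]).sum()
    g=[(cost((x,y)),x,y) for x in range(574,596,1) for y in range(280,302,1)]
    print(n,min(g),st[i].tolist(),"plate proj",np.round(proj(n,[(585,290,50)]),1))
    # plate: bright pixels edge rows
    G=im.sum(2)//3
    yy=range(325,370,3) if n=="scene" else range(244,276,2);xs=(385,445) if n=="scene" else(198,240)
    for y in yy: print(y,"".join("o" if M[y,x] else "%x"%(G[y,x]//16) for x in range(*xs)))
E
```

```text
scene (np.float64(67.70980392156864), 583, 290) [400, 322, 35, 39, 1037] plate proj [[414.4 346.1]]
325 6666666666777766666666ooooooooooooooooooooo56666666666677777
328 77777777777777777776oooooooooooooooooooooooooo56666666777777
331 777777777777777776ooooooooooooooooooooooooooooooo66777777777
334 777777777777778997oooooooooooooooooooooooooooooooo6777777777
337 77777777777779aa7ooooooooooooooooooooooooooooooooo6777777777
340 7777777777789a96oooooooooooooooooooooooooooooooooo6777777777
343 777777777778998oooooooooooooooooooooooooooooooooo57777777777
346 7777777776799996oooooooooooooooooooooooooooooooo556677777777
349 7777777776689997ooooooooooooooooooooooooooooooo5654567777777
352 777777777665799996ooooooooooooooooooooooooooo456654446777777
355 777777777766568999864ooooooooooooooooooooooo4566544444677777
358 7777777777766545899999754ooooooooooooooo45566554444444677777
361 777777777777766654578999998765544455556666554444444446777777
364 777777777777777776543344578899989876555444444444445667777777
367 677777777777777777777665443333333333334444444444567777777777
top (np.float64(58.937254901960785), 585, 291) [204, 247, 26, 23, 465] plate proj [[219.1 258.7]]
244 554445555555555555554555555555555555555555
246 555455555555554444555566766654555555555555
248 544555555544oooooooooooo456677655555555555
250 4445555544oooooooooooooooooo46776545555555
252 44555544ooooooooooooooooooooo3467755555555
254 4555554oooooooooooooooooooooooo47774455555
256 5555543ooooooooooooooooooooooooo5775455555
258 555554oooooooooooooooooooooooooo5776455555
260 555543oooooooooooooooooooooooooo4775455555
262 5555432oooooooooooooooooooooooo36774455555
264 55554322oooooooooooooooooooooo367754544444
266 555543322oooooooooooooooooooo4777544444444
268 5555544322333oooooooooooo12467654444444444
270 555555544323334444333345566765444444444444
272 555555554443333334456655544444444444444444
274 555555555555555445444444444444444444444443
```

```bash
python3 -c "
from rig import r
print(r.sign_off())"
```

```text
the job is handed in; nothing more can be done
None
```

The basket hangs at rest on the stand's bare arm and the bronze yo-yo lies flat, within about 2 mm of the plate's centre by camera measurement; the job was handed in at about 24 s of the 72 s allowed, and no verdict came back.

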